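# Fetch the tea box from behind the storage jars

### The arm

A 7-joint arm with a two-finger parallel gripper is mounted at the origin on the work surface. World frame = base frame: x ahead of the robot, y to its left, z up, the work surface at z = 0. Lengths are in m, angles in rad, forces in N, time in s.
With the tool pointing down it reaches from about 0.35 to 0.9 m from the base axis. Payload 8.1 kg.
Tool frame: the origin (TCP) lies at the very end of the fingers, on their centre line; the grasp point (between the pads) lies 19 mm behind it; z points along the fingers, y is the line along which they close (so a half turn about z gives the same grasp; the last joint's range is limited). The gripper opens to 92 mm and grips with 3 to 60 N. Pads are 19 mm wide; open, the fingers measure 130 mm over their backs; the gripper's body (75 mm by 190 mm) begins 47 mm behind the grasp point.
Start: joints at [-1.21, 0.434, 0.025, 1.573, -0.012, 1.134, -0.075], TCP at [0.28, 0.559, 0.227] pointing down, gripper open.
Joint ranges: [-2.62, 2.62], [-0.44, 2.09], [-1.27, 1.32], [0.08, 2.57], [-1.32, 4.46], [0.12, 2], [-2.74, 2.74]. Speed limits (rad/s): [2.22, 2.22, 3.01, 3.01, 3.14, 3.14, 3.14].

### API

Orientations are given as a rotation vector (axis times angle).
In Python, from cell import arm gives the robot as it stands.
- The arm moves only by the shell command python3 -m pendant 'ROWS' [FORCE]. ROWS is a JSON object of lists of equal length, an entry for each row: "slide": the shift along the tool's x, y, z in units of 0.3 m (1.0 is 0.3 m), a list of three; "dr": the turn, a rotation vector about the tool's x, y, z in units of 0.12 rad (1.0 is 0.12 rad), a list of three; "claw": the opening, from 0 (shut) to 1 (fully open). In form: {"slide": [[tx, ty, tz], ...], "dr": [[ax, ay, az], ...], "claw": [claw, ...]}. A call has 1 to 10 rows; each row shifts and turns the commanded pose from where the row before left it, along the tool's axes as they then stand; what a row does not reach is not made up. A row lasts 1/10 s, in which the tool goes at most 50 mm and 8.59 degrees, less where a joint would pass 70% of its speed; a pose out of reach is approached as far as the arm can. A call with a number of a shift or a turn outside -1 to 1 is refused whole. A call with a gripper value outside its range is refused whole. The fingers move at their own pace and stop on an object; FORCE is the grip in N (left out, the last holds). Time passes only in rows, so rows that do not move let the fingers close. It gives the time, the measured TCP pose, the force, the opening and the grip force at its end, in the units of the state.
- arm.observe(): the state, without advancing time (a new reading comes with each control period).
- arm.get_image(name): name is "scene" or "top" or "wrist"; returns the picture (384x512x3 uint8, red, green, blue); there is no depth.
- arm.calibration(name): a dict with "K" (3x3 intrinsics, pixels), "xyz" and "orientation" of the camera in the world. Camera axes: x right, y up, looking along -z (the intrinsics and any distortion apply to the point x, -y, -z); pixel columns grow to the right and rows downward; lengths in m; the calibration is good to about 2 mm. The wrist camera is an equidistant fisheye: a pixel r from the principal point sees the ray r / f radians off the axis. A picture is of the moment at which its call begins: read the wrist's pose just before it. calibration takes no time and is no camera call; for the wrist camera it gives the pose at the moment of the call.
- arm.sign_off(): hands the job in; it is judged then, once.
The state is a dict: "clock": time; "joints": joint angles; "dq": joint speeds; "joint_efforts": joint torques, N m; "position": TCP position; "ee_rot": TCP orientation; "force": force on the tool from outside, world axes, zero at the start; "ft_torque": the same for the moment, N m; "width": opening from 0.0 (shut) to 1.0 (fully open); "gripper_force": force on a finger pad.
Only numpy, scipy, OpenCV 4.12 (cv2) and the standard library are available. Lean on these libraries where they do the work, as an engineer would, in place of code of your own. Each camera call takes 0.05 s, during which the arm holds its last target. There are 200 camera calls.

### The job

I need the tea box that is hemmed in behind the three storage jars on the dark wooden tray. First stand all three jars on the marble slab, out of the way, then lift the tea box out and set it in the middle of the chopping board, lengthwise along it, and then put each jar back on the tray in exactly the place where it stood before. Keep everything upright, set things down without dropping them, and do not disturb the salt, the pepper mill or the kitchen timer.

Things in the scene. Friction and masses are not known exactly. Their poses are not given: they have to be found in the camera images.
- pasta_jar: Glass storage jar of yellow pasta with a steel lid: upright cylinder 62 mm in diameter up to a height of 128 mm, lid 64 mm in diameter, 154 mm high overall, about 0.45 kg. Origin: centre of its foot, z up; any yaw. Starts upright on the tray floor in one of the three places in a row before the tea box (which jar is where changes).
- coffee_jar: Dark red coffee tin with a steel band and a black lid with a small knob: upright cylinder 62 mm in diameter up to a height of 130 mm, lid 64 mm in diameter, 158 mm high overall, about 0.4 kg. Origin: centre of its foot, z up; any yaw. Starts upright on the tray floor in one of the three places in a row before the tea box (which jar is where changes).
- sugar_jar: White ceramic sugar jar with two blue bands and a pale wooden lid with a knob: upright cylinder 62 mm in diameter up to a height of 124 mm, lid 60 mm in diameter, 156 mm high overall, about 0.5 kg. Origin: centre of its foot, z up; any yaw. Starts upright on the tray floor in one of the three places in a row before the tea box (which jar is where changes).
- tea_box: Closed bamboo box, row of coloured tea envelopes under its lid window: 66 mm (its x) by 200 mm (its y, length) by 85 mm high, about 0.38 kg. Grip it across the 66 mm, near the middle. Origin: centre of its underside, z up. Stands on the tray floor behind the jars (larger tray x), lengthwise along the tray, 5 to 15 mm from the jars, 25 mm or so free to the back rim.
- tray: Fixed dark wooden tray, 230 mm (x) by 360 mm (y, length), floor 10 mm above the counter, rim 10 mm thick, 22 mm high. Origin: centre of its underside on the counter; x away from the robot, y along the row of jars, z up. The jars stand at tray x about -0.028, 100 mm apart centre to centre along tray y; the tea box at tray x about 0.045.
- slab: Fixed white-grey marble slab, 320 mm (x, length) by 190 mm (y), 16 mm thick, bare but for the timer at one end: side area for the three jars (room for a row along slab x, at slab x -0.05, 0.035 and 0.12). Origin: centre of its underside on the counter, z up. It lies to the left or right of the tray, the board on the other side; its x points roughly away from the robot.
- board: Fixed pale wooden chopping board with darker ends, 320 mm (x, length) by 190 mm (y), 20 mm thick, bare. Origin: centre of its underside on the counter, z up; its x points roughly away from the robot. The tea box goes on its middle, box y along board x, either way round.
- salt_shaker: Bystander: small white salt shaker with a steel top, 36 mm in diameter, 76 mm high, standing loose in a back corner of the tray beside an end of the tea box. Origin: centre of its foot.
- pepper_mill: Bystander: dark wooden pepper mill, 38 mm in diameter, 137 mm high, standing loose in the other back corner of the tray. Origin: centre of its foot.
- timer: Bystander: wind-up kitchen timer, white below and orange above, round, 50 mm in diameter, 42 mm high, standing loose near one short end of the marble slab (at slab x about -0.13, the end nearer the robot). Origin: centre of its underside.

How it is judged:
On the way, in this order (a step that is already met when the one before it is completed fails the run):
1. all three jars stand on the marble slab together, upright and let go (x of pasta_jar in the frame of slab between -0.155 and 0.155 m and y of pasta_jar in the frame of slab between -0.09 and 0.09 m and z of pasta_jar in the frame of slab between 0.01 and 0.022 m and linear speed of each of pasta_jar, coffee_jar, sugar_jar below 0.03 m/s and angular speed of each of pasta_jar, coffee_jar, sugar_jar below 0.3 rad/s and contact force between the fingers and pasta_jar below 0.2 N and angle between each of pasta_jar, coffee_jar, sugar_jar's own z axis and vertical below 0.1 rad and x of coffee_jar in the frame of slab between -0.155 and 0.155 m and y of coffee_jar in the frame of slab between -0.09 and 0.09 m and z of coffee_jar in the frame of slab between 0.01 and 0.022 m and contact force between the fingers and coffee_jar below 0.2 N and x of sugar_jar in the frame of slab between -0.155 and 0.155 m and y of sugar_jar in the frame of slab between -0.09 and 0.09 m and z of sugar_jar in the frame of slab between 0.01 and 0.022 m and contact force between the fingers and sugar_jar below 0.2 N), for 0.2 s.
2. the tea box stands in the middle of the chopping board, lengthwise, let go (horizontal distance between tea_box and board below 0.015 m and angle between the y axis of tea_box and the x axis of board, either way round below 0.12 rad and z of tea_box in the frame of board between 0.014 and 0.026 m and linear speed of tea_box below 0.03 m/s and angular speed of tea_box below 0.3 rad/s and contact force between the fingers and tea_box below 0.2 N and angle between tea_box's own z axis and vertical below 0.1 rad), for 0.2 s.
At the end, for the whole second after the job is handed in: Each jar stands on the tray within 15 mm of where it started; the tea box stands on the board, within 15 mm of its centre and 7 degrees of its length; salt, mill and timer within 15 mm of their starts; jars and tea box upright, let go and at rest (all of step 2 and distance of each of pasta_jar, coffee_jar, sugar_jar, salt_shaker, pepper_mill, timer from where it was at the start of the episode below 0.015 m and linear speed of each of pasta_jar, coffee_jar, sugar_jar below 0.03 m/s and angular speed of each of pasta_jar, coffee_jar, sugar_jar below 0.3 rad/s and contact force between the fingers and pasta_jar below 0.2 N and angle between each of pasta_jar, coffee_jar, sugar_jar's own z axis and vertical below 0.1 rad and contact force between the fingers and coffee_jar below 0.2 N and contact force between the fingers and sugar_jar below 0.2 N); the robot touches nothing.
It fails at once if a jar or the tea box tips over or is tilted far (about 30 degrees) (angle between any of pasta_jar, coffee_jar, sugar_jar, tea_box's own z axis and vertical above 0.5 rad).
It fails at once if a jar or the tea box is dropped or knocked flying (moves faster than 0.7 m/s while no finger holds it) ((linear speed of pasta_jar above 0.7 m/s and contact force between the fingers and pasta_jar below 0.1 N) or (linear speed of coffee_jar above 0.7 m/s and contact force between the fingers and coffee_jar below 0.1 N) or (linear speed of sugar_jar above 0.7 m/s and contact force between the fingers and sugar_jar below 0.1 N) or (linear speed of tea_box above 0.7 m/s and contact force between the fingers and tea_box below 0.1 N)).
It fails at once if the salt shaker, pepper mill or timer is pushed away (25 mm) or tipped (distance of any of salt_shaker, pepper_mill, timer from where it was at the start of the episode above 0.025 m or angle between any of salt_shaker, pepper_mill, timer's own z axis and vertical above 0.35 rad).
It also fails if it takes over 144 s, if anything falls off the work surface, if the arm or the gripper's body presses on something with over 40 N, if the wrist force passes 120 N, or if a joint passes its speed limit or range.

## Working session

There is one attempt and no reset: what is moved stays moved. The work goes in short steps, Python scripts to look and compute and a shell command to move; the robot and the scene stay as the last step left them, time stands still between calls to the robot, and variables do not carry over. Pictures are saved under pics/ and viewed, at most 14 in all, crops included, and the job is handed in when it is done.

```bash
ls; mkdir -p pics
python3 - <<'E'
from cell import arm
import cv2, numpy as np
print(arm.observe())
for n in ("scene","top"):
    c=arm.calibration(n); print(n,c)
    cv2.imwrite(f"pics/{n}0.png",cv2.cvtColor(arm.get_image(n),cv2.COLOR_RGB2BGR))
print(arm.calibration("wrist"))
E
```

```text
pics
{'clock': 0.0, 'joints': array([-1.2096356 ,  0.4352095 ,  0.02501773,  1.57410057, -0.01160628,
        1.13399217, -0.07512514]), 'dq': array([ 0.00057086,  0.00012667, -0.00030668, -0.00068947, -0.00118283,
       -0.00212827,  0.00125952]), 'joint_efforts': array([ 5.32286813e-04, -6.67839217e+01,  9.85145196e-01, -3.14473414e+01,
       -6.06120075e-02,  4.28288989e-02,  1.87202891e-04]), 'position': array([0.27941615, 0.5584923 , 0.22595252]), 'ee_rot': array([-7.22126550e-01, -3.05725882e+00,  2.43549930e-03]), 'force': array([ 0.33372096, -0.15318024,  0.48138611]), 'ft_torque': array([ 0.0044206 ,  0.0154838 , -0.01623673]), 'gripper_force': 0.0, 'width': 1.0004271297119531}
scene {'K': array([[347.54720843,   0.        , 253.63368865],
       [  0.        , 347.54720843, 190.78910202],
       [  0.        ,   0.        ,   1.        ]]), 'xyz': array([1.16044273, 0.24299088, 0.75244081]), 'orientation': array([0.51742045, 0.7452102 , 1.8027301 ])}
top {'K': array([[490.27185388,   0.        , 247.75004802],
       [  0.        , 490.27185388, 189.12859327],
       [  0.        ,   0.        ,   1.        ]]), 'xyz': array([0.31606618, 0.01437716, 1.71411347]), 'orientation': array([ 0.09022126, -0.09534053, -1.57041839])}
{'K': array([[297.31863964,   0.        , 257.69979924],
       [  0.        , 297.31863964, 190.35275061],
       [  0.        ,   0.        ,   1.        ]]), 'xyz': array([0.21919097, 0.58960247, 0.38503519]), 'orientation': array([-0.22948716, -0.14010062,  1.1006841 ])}
```

View pics/scene0.png

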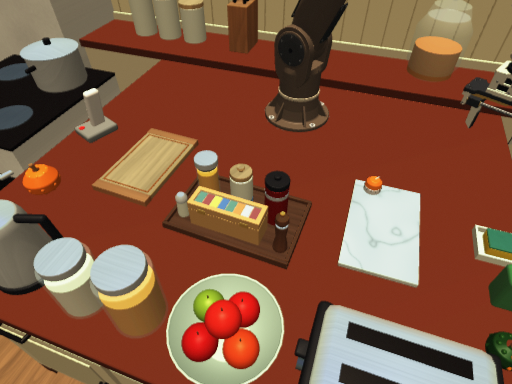

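View pics/top0.png

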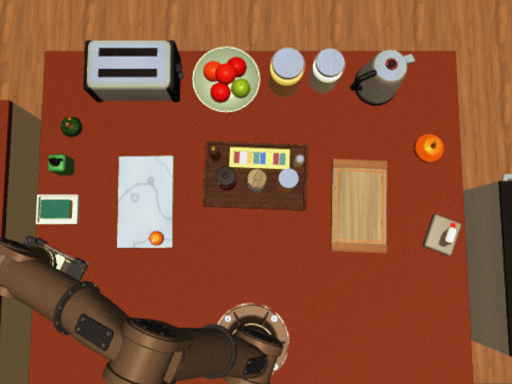

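The top view shows the slab on the robot's left (px 117–173, 156–248) and the tray in the middle (205–308, 142–210). The board is on the right (332–387, 160–252). From left to right the jars are coffee (226,178), sugar (257,179) and pasta (288,178), with the mill at (214,150) and the salt at (299,159). Next I'll write helpers and take first estimates.

```bash
cat > h.py <<'E'
import numpy as np, cv2, json
from scipy.spatial.transform import Rotation as R
from scipy.optimize import least_squares
from cell import arm
def cal(n):
    c=arm.calibration(n); return dict(K=np.array(c["K"]),t=np.array(c["xyz"]),r=np.array(c["orientation"]),fish=n=="wrist")
def proj(P,c):
    p=R.from_rotvec(c["r"]).inv().apply(np.atleast_2d(P)-c["t"])*[1,-1,-1]
    K=c["K"]
    if c["fish"]:
        rho=np.hypot(p[:,0],p[:,1])+1e-12; th=np.arctan2(rho,p[:,2])
        q=p[:,:2]*(th/rho)[:,None]
    else: q=p[:,:2]/p[:,2:]
    return q*[K[0,0],K[1,1]]+K[:2,2]
def ray(px,c):
    K=c["K"]; q=(np.atleast_2d(px)-K[:2,2])/[K[0,0],K[1,1]]
    if c["fish"]:
        th=np.linalg.norm(q,axis=1,keepdims=True)+1e-12
        d=np.hstack([q/th*np.sin(th),np.cos(th)])
    else: d=np.hstack([q,np.ones((len(q),1))])
    d=R.from_rotvec(c["r"]).apply(d*[1,-1,-1]); return d/np.linalg.norm(d,axis=1,keepdims=True)
def onz(px,c,z):
    d=ray(px,c); return c["t"]+d*((z-c["t"][2])/d[:,2:])
def tri(obs):  # [(px,cam),...] -> point, residual px
    f=lambda P: np.concatenate([(proj(P,c)[0]-px) for px,c in obs])
    P0=onz(obs[0][0],obs[0][1],0.1)[0]
    s=least_squares(f,P0); return s.x, np.abs(s.fun).max()
def rectfit(px,c,z,L,W): # 4 pixels, order (+x+y),(+x-y),(-x-y),(-x+y); L along x; returns x,y,yaw
    S=np.array([[1,1],[1,-1],[-1,-1],[-1,1]])*[L/2,W/2]
    Q=onz(px,c,z)[:,:2]; m=Q.mean(0); d=Q-m
    a=np.arctan2((S[:,0]*d[:,1]-S[:,1]*d[:,0]).sum(),(S*d).sum())
    Rm=np.array([[np.cos(a),-np.sin(a)],[np.sin(a),np.cos(a)]])
    return m,a,np.abs(d-S@Rm.T).max()
def snap(name,tag):
    c=cal(name); im=cv2.cvtColor(arm.get_image(name),cv2.COLOR_RGB2BGR)
    cv2.imwrite(f"pics/{tag}.png",im); json.dump({k:(v.tolist() if hasattr(v,"tolist") else v) for k,v in c.items()},open(f"pics/{tag}.json","w")); return im,c
def load(tag):
    c=json.load(open(f"pics/{tag}.json")); return cv2.imread(f"pics/{tag}.png"),{k:(np.array(v) if isinstance(v,list) else v) for k,v in c.items()}
def tool():
    o=arm.observe(); M=R.from_rotvec(o["ee_rot"]).as_matrix(); return o,M
def go(x,y,z,yaw=None):
    """print slide (units) and dr needed: tool-y axis to world angle yaw (mod pi), pointing down; turn first then slide"""
    o,M=tool(); x0=o["position"]
    if yaw is None: T=M
    else:
        cur=np.arctan2(M[1,1],M[0,1]); d=(yaw-cur+np.pi/2)%np.pi-np.pi/2; a=cur+d
        ty=np.array([np.cos(a),np.sin(a),0]); tz=np.array([0,0,-1.]); T=np.stack([np.cross(ty,tz),ty,tz],1)
    dr=R.from_matrix(M.T@T).as_rotvec()/0.12
    dp=np.array([x,y,z])-x0
    print("pos",x0.round(4),"tooly",round(np.arctan2(M[1,1],M[0,1]),4),"tilt",round(np.arccos(-M[2,2]),4),"w",round(o["width"],3),"grip",round(o["gripper_force"],1),"t",round(o["clock"],2),"q7",o["joints"][6].round(2))
    print("total dr units",dr.round(3),"slide units before turn",(M.T@dp/0.3).round(3),"after turn",(T.T@dp/0.3).round(3))
E
python3 - <<'E'
from h import *
c=cal("top")
for n,L,W,z,px in [("tray",.23,.36,.022,[(205,142),(308,145),(306,210),(204,207)]),("slab",.32,.19,.016,[(117,156),(173,155),(173,248),(117,248)]),("board",.32,.19,.02,[(332,160),(387,160),(387,252),(332,251)])]:
    print(n,rectfit(px,c,z,L,W))
for n,px,z in [("coffee",(226,176),.168),("sugar",(257,178),.16),("pasta",(288.5,178),.164),("tea",(259.5,158),.095),("timer",(156,238),.04)]: print(n,onz(px,c,z))
go(.45,.0,.35,1.5708)
E
```

```text
tray (array([ 0.56383054, -0.01932162]), np.float64(-0.029642571018745862), np.float64(0.0038592128137584503))
slab (array([0.4757226 , 0.36581062]), np.float64(0.018838946537548255), np.float64(0.003979634411234723))
board (array([ 0.46025512, -0.37887049]), np.float64(-0.023920296105059715), np.float64(0.00294741346168248))
coffee [[0.54175383 0.07837395 0.168     ]]
sugar [[ 0.53632085 -0.02053368  0.16      ]]
pasta [[ 0.53561749 -0.1210421   0.164     ]]
tea [[ 0.61319738 -0.03064485  0.095     ]]
timer [[0.34802312 0.32066223 0.04      ]]
pos [0.2795 0.5585 0.226 ] tooly 1.1068 tilt 0.0014 w 1.003 grip 0.0 t 0.1 q7 -0.08
total dr units [-1.200e-02 -2.000e-03 -3.866e+00] slide units before turn [-1.342 -1.411 -0.411] after turn [-0.568 -1.862 -0.413]
```

```bash
python3 -m pendant '{"slide":[[0,0,-0.11],[0,0,-0.11],[0,0,-0.11],[0,0,-0.11],[-0.1,-0.11,0],[-0.1,-0.11,0],[-0.1,-0.11,0],[-0.1,-0.11,0],[-0.1,-0.11,0],[0,-0.1,0]],"dr":[[0,0,-0.97],[0,0,-0.97],[0,0,-0.97],[0,0,-0.97],[0,0,0],[0,0,0],[0,0,0],[0,0,0],[0,0,0],[0,0,0]],"claw":[1,1,1,1,1,1,1,1,1,0.83]}'
python3 - <<'E'
from h import *
im,c=snap("wrist","w_slab"); go(.48,-.02,.36,1.5708)
E
```

```text
clock: 1.1
position: [0.4337, 0.3607, 0.3578]
ee_rot: [0.006, 3.141, -0.003]
force: [-0.8, 0.3, 0.6]
width: 0.955
gripper_force: 0.0
pos [0.4332 0.3563 0.3586] tooly 1.5639 tilt 0.0038 w 0.918 grip 0.0 t 1.15 q7 0.79
total dr units [-0.031  0.007 -0.058] slide units before turn [-0.165 -1.253  0.   ] after turn [-0.156 -1.254 -0.005]
```

View pics/w_slab.png

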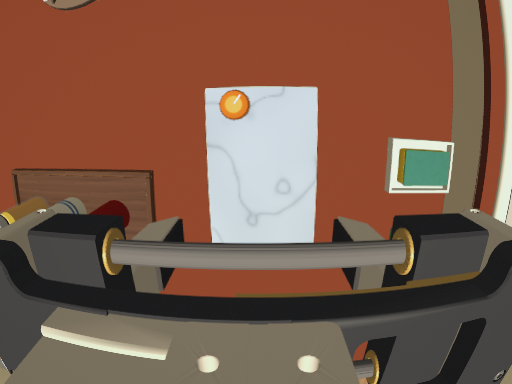

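The wrist view shows the slab with its near corners at (206,88) and (317,86), and the timer at (234,104). The gripper hides the far side of the picture, so I'll move the TCP beyond the tray to see it from above.

```bash
python3 -m pendant '{"slide":[[-0.085,-0.139,-0.007],[-0.085,-0.139,-0.007],[-0.085,-0.139,-0.007],[-0.085,-0.139,-0.007],[-0.085,-0.139,-0.007],[-0.085,-0.139,-0.007],[-0.085,-0.139,-0.007],[-0.085,-0.139,-0.007],[-0.085,-0.139,-0.007],[0,0,0]],"dr":[[0,0,0],[0,0,0],[0,0,0],[0,0,0],[0,0,0],[0,0,0],[0,0,0],[0,0,0],[0,0,0],[0,0,0]],"claw":[1,1,1,1,1,1,1,1,1,1]}'
python3 - <<'E'
from h import *
im,c=snap("wrist","w_tray1"); go(.52,-.02,.38,1.5708)
cv2.imwrite("pics/w_tray1v.png",cv2.resize(im[:300,80:480],None,fx=2,fy=2,interpolation=cv2.INTER_CUBIC))
E
```

```text
clock: 2.15
position: [0.6617, -0.019, 0.3764]
ee_rot: [-0.012, -3.141, 0.008]
force: [-0.9, -0.5, 0.1]
width: 1.001
gripper_force: 0.0
pos [ 0.6608 -0.0149  0.3765] tooly 1.5664 tilt 0.0025 w 0.999 grip 0.0 t 2.2 q7 1.59
total dr units [-0.017 -0.012 -0.036] slide units before turn [ 0.469 -0.019 -0.011] after turn [ 0.469 -0.017 -0.012]
```

View pics/w_tray1v.png

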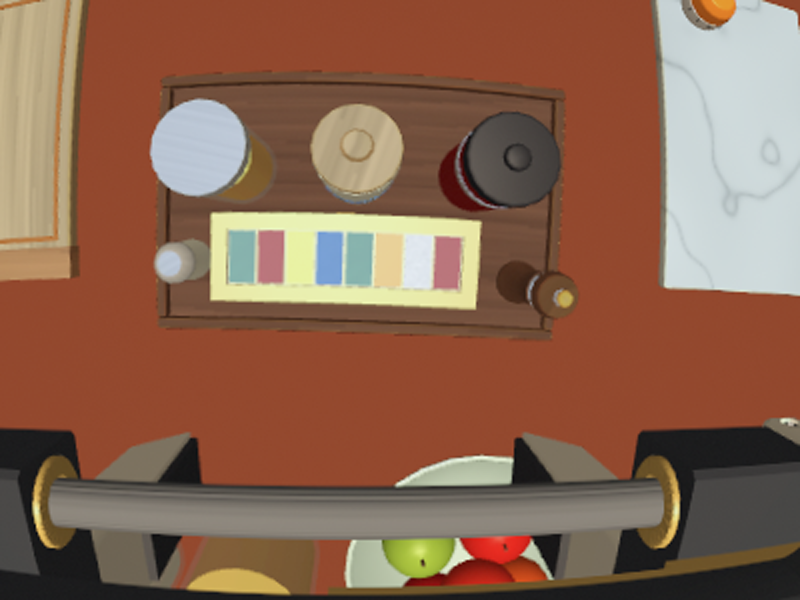

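The sharp wrist view shows the lid centres in crop pixels (half scale, offset 80): pasta (198,147), sugar (357,150) and coffee (514,159). The tea box top spans (211,213), (481,221), (475,309), (211,300), with the salt at (180,262) and the mill at (555,296). I'll take a second, settled view from a shifted place.

```bash
python3 -m pendant '{"slide":[[0,0.1,0.1],[0,0.1,0.1],[0,0.1,0.1],[0.02,0,0],[0,0,0],[0,0,0],[0,0,0]],"dr":[[0,0,-0.04],[0,0,0],[0,0,0],[0,0,0],[0,0,0],[0,0,0],[0,0,0]],"claw":[1,1,1,1,1,1,1]}'
python3 - <<'E'
from h import *
im,c=snap("wrist","w_tray2"); go(.52,-.02,.38,1.5708)
cv2.imwrite("pics/w_tray2v.png",cv2.resize(im[:300,80:480],None,fx=2,fy=2,interpolation=cv2.INTER_CUBIC))
E
```

```text
clock: 2.9
position: [0.6543, 0.0782, 0.2889]
ee_rot: [-0.008, 3.139, -0.0]
force: [-0.1, 0.7, 0.4]
width: 1.002
gripper_force: 0.0
pos [0.6543 0.0783 0.2888] tooly 1.5758 tilt 0.002 w 1.001 grip 0.0 t 2.95 q7 1.45
total dr units [0.    0.017 0.042] slide units before turn [ 0.449 -0.325 -0.305] after turn [ 0.448 -0.327 -0.304]
```

View pics/w_tray2v.png

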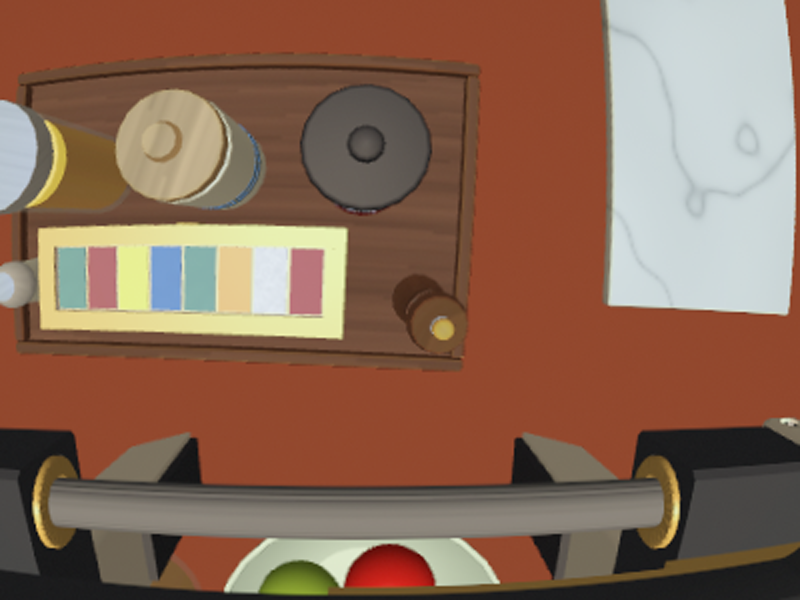

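The second view puts the coffee knob at (366,144), the sugar knob at (160,140) and the tea top at (38,227), (348,229), (345,340), (40,329). The slab's far corners are at (607,304) and (788,314). I'll triangulate and check these.

```bash
cat > m.py <<'E'
from h import *
_,c1=load("w_tray1"); _,c2=load("w_tray2"); _,cs=load("w_slab"); ct=cal("top")
f=lambda p: np.array([p[0]/2+80,p[1]/2])
names=["coffee knob","sugar knob","tea--","tea-+","tea++","tea+-","tray--","tray-+","tray++","tray+-","salt top","mill top"]
v1=[(517,156),(357,145),(211,213),(481,221),(475,309),(211,300),(163,77),(565,91),(550,338),(159,328),(170,264),(565,298)]
v2=[(366,144),(160,140),(38,227),(348,229),(345,340),(40,329),(22,74),(479,67),(462,369),(20,352),(13,284),(442,328)]
for n,a,b in zip(names,v1,v2):
    P,e=tri([(f(a),c1),(f(b),c2)]); print(n,P.round(4),round(e,2))
P,e=tri([(f((198,147)),c1),((288.5,178),ct)]); print("pasta v1+top",P.round(4),e)
S=[3,0,1,2]
for k,(v,c) in dict(v1=(v1,c1),v2=(v2,c2)).items():
    o=lambda L: np.array([f(L[i]) for i in (2,1,0,3)])  # ++,+-,--,-+  built from order --,-+,++,+-
    q=[2,3,0,1]
    print(k,"tea",rectfit([f(v[2+i]) for i in q],c,.095,.066,.2),"tray",rectfit([f(v[6+i]) for i in q],c,.022,.23,.36))
    if k=="v1": print("lids z known",onz(f((198,147)),c,.164),onz(f((357,145)),c,.166),onz(f((517,156)),c,.168))
    else: print("lids z known",onz(f((160,140)),c,.166),onz(f((366,144)),c,.168))
    
print("slab far",onz([f((788,314)),f((607,304))],c2,.016),"near",onz([(317,86),(206,88)],cs,.016), "timer",onz((234,104),cs,.042))
E
python3 m.py
```

```text
coffee knob [0.5459 0.0833 0.1633] 0.36
sugar knob [ 0.5405 -0.0175  0.1622] 0.31
tea-- [ 0.5781 -0.1269  0.0952] 0.46
tea-+ [0.5872 0.0741 0.0947] 0.13
tea++ [0.6551 0.0723 0.0873] 0.38
tea+- [ 0.6443 -0.1283  0.0989] 0.0
tray-- [ 0.4458 -0.192   0.0132] 0.05
tray-+ [0.4647 0.1665 0.0239] 0.49
tray++ [0.6914 0.1601 0.0114] 0.28
tray+- [ 0.6781 -0.2022  0.0124] 0.29
salt top [ 0.6171 -0.1723  0.06  ] 0.35
mill top [0.6375 0.1234 0.1473] 0.29
pasta v1+top [ 0.5365 -0.1209  0.1525] 0.35690081569543963
v1 tea (array([ 0.61601081, -0.02790098]), np.float64(-0.0425081786119853), np.float64(0.0005949673589315668)) tray (array([ 0.56941699, -0.01598986]), np.float64(-0.039923206343562216), np.float64(0.0029565612220216753))
lids z known [[ 0.53812167 -0.11757762  0.164     ]] [[ 0.54147786 -0.0174645   0.166     ]] [[0.54607578 0.08207033 0.168     ]]
v2 tea (array([ 0.6159627 , -0.02777396]), np.float64(-0.04579665815735594), np.float64(0.0018787815757771303)) tray (array([ 0.56955308, -0.01441165]), np.float64(-0.041451107797122966), np.float64(0.003481267309333569))
lids z known [[ 0.54090006 -0.01618536  0.166     ]] [[0.54686688 0.08317693 0.168     ]]
slab far [[0.63676312 0.46429883 0.016     ]
 [0.63768228 0.27382246 0.016     ]] near [[0.31653223 0.46049333 0.016     ]
 [0.31978348 0.27439034 0.016     ]] timer [[0.34937617 0.32350065 0.042     ]]
```

Both views agree: the tray is at (0.5695,−0.0152) with yaw −0.042, and the jars lie on a row with that slope at 100 mm spacing. Measured knob heights are within 5 mm of the text, with the pasta lid 11 mm low from the coarse top view. The tea box is at (0.616,−0.028) and the slab at (0.4775,0.368). I'll start with the coffee jar.

```bash
cat > g.py <<'E'
import sys
from h import go
go(*map(float,sys.argv[1:]))
E
python3 -m pendant '{"slide":[[0.12,0,0],[0.12,0,0],[0.12,0,0],[0,0,0.16],[0,0,0.14],[0,0,0],[0,0,0]],"dr":[[0,0,0.13],[0,0,0.13],[0,0,0.13],[0,0,0],[0,0,0],[0,0,0],[0,0,0]],"claw":[0.83,0.83,0.83,0.83,0.83,0.83,0.83]}' 15
python3 g.py .5465 .0828 .109 1.529
```

```text
clock: 3.65
position: [0.5462, 0.0798, 0.1986]
ee_rot: [-0.065, -3.141, 0.0]
force: [0.8, -0.2, 1.7]
width: 0.83
gripper_force: 0.0
pos [0.5462 0.0798 0.1986] tooly 1.5295 tilt 0.0002 w 0.83 grip 0.0 t 3.65 q7 1.36
total dr units [-0.002 -0.     0.004] slide units before turn [-0.001  0.01   0.299] after turn [-0.001  0.01   0.299]
```

```bash
python3 -m pendant '{"slide":[[0,0.01,0.05],[0,0,0.1],[0,0,0.1],[0,0,0.05],[0,0,0],[0,0,0],[0,0,0],[0,0,0],[0,0,0]],"dr":[[0,0,0],[0,0,0],[0,0,0],[0,0,0],[0,0,0],[0,0,0],[0,0,0],[0,0,0],[0,0,0]],"claw":[0.83,0.83,0.83,0.83,0.83,0.6,0.5,0.5,0.5]}' 25
python3 g.py .5975 .368 .28 1.529
```

```text
clock: 4.55
position: [0.5475, 0.0833, 0.1097]
ee_rot: [0.064, 3.137, 0.001]
force: [0.2, -1.9, 7.4]
width: 0.689
gripper_force: 25.0
pos [0.5475 0.0833 0.1097] tooly 1.5301 tilt 0.0039 w 0.689 grip 25.0 t 4.55 q7 1.38
total dr units [0.008 0.032 0.009] slide units before turn [-0.13   0.956 -0.566] after turn [-0.127  0.955 -0.568]
```

```bash
python3 -m pendant '{"slide":[[0,0,-0.05],[0,0,-0.12],[0,0,-0.15],[0,0,-0.15],[0,0.05,-0.1],[-0.02,0.14,0],[-0.02,0.14,0],[-0.02,0.14,0],[-0.02,0.14,0],[-0.02,0.14,0]],"dr":[[0,0,0],[0,0,0],[0,0,0],[0,0,0],[0,0,0],[0,0,0],[0,0,0],[0,0,0],[0,0,0],[0,0,0]],"claw":[0.5,0.5,0.5,0.5,0.5,0.5,0.5,0.5,0.5,0.5]}'
python3 -m pendant '{"slide":[[-0.02,0.14,0],[-0.01,0.066,0.05],[0,0,0.12],[0,0,0.12],[0,0,0.1],[0,0,0],[0,0,0]],"dr":[[0,0,0],[0,0,0],[0,0,0],[0,0,0],[0,0,0],[0,0,0],[0,0,0]],"claw":[0.5,0.5,0.5,0.5,0.5,0.5,0.5]}'
python3 g.py .5975 .368 .1165 1.529
```

```text
clock: 5.55
position: [0.5845, 0.3083, 0.2789]
ee_rot: [-0.063, -3.141, 0.0]
force: [1.2, 1.1, -4.5]
width: 0.693
gripper_force: 25.0
clock: 6.25
position: [0.5962, 0.3682, 0.1622]
ee_rot: [-0.063, -3.14, 0.001]
force: [0.2, 1.2, -2.8]
width: 0.688
gripper_force: 25.0
pos [0.5962 0.3682 0.1622] tooly 1.5305 tilt 0.0007 w 0.688 grip 25.0 t 6.25 q7 0.96
total dr units [-0.003 -0.004  0.013] slide units before turn [-0.004 -0.     0.152] after turn [-0.004 -0.001  0.152]
```

```bash
python3 -m pendant '{"slide":[[0,0,0.06],[0,0,0.06],[0,0,0.02],[0,0,0.01],[0,0,0],[0,0,0]],"dr":[[0,0,0],[0,0,0],[0,0,0],[0,0,0],[0,0,0],[0,0,0]],"claw":[0.5,0.5,0.5,0.5,0.5,0.5]}'
python3 g.py .5975 .368 .1165 1.529
```

```text
clock: 6.85
position: [0.597, 0.3687, 0.1181]
ee_rot: [0.063, 3.139, 0.002]
force: [0.7, 0.3, -4.6]
width: 0.692
gripper_force: 25.0
pos [0.597  0.3687 0.1181] tooly 1.5304 tilt 0.0021 w 0.692 grip 25.0 t 6.85 q7 0.97
total dr units [0.01  0.014 0.012] slide units before turn [-0.002 -0.002  0.005] after turn [-0.002 -0.002  0.005]
```

```bash
python3 -m pendant '{"slide":[[0,0,0.004],[0,0,0.003],[0,0,0],[0,0,0],[0,0,0],[0,0,0],[0,0,-0.08],[0,0,-0.15],[0,0,-0.1],[0,-0.05,0]],"dr":[[0,0,0],[0,0,0],[0,0,0],[0,0,0],[0,0,0],[0,0,0],[0,0,0],[0,0,0],[0,0,0],[0,0,0]],"claw":[0.5,0.5,0.5,0.75,0.83,0.83,0.83,0.83,0.83,0.83]}'
python3 g.py .5411 -.0168 .2 1.529
```

```text
clock: 7.85
position: [0.5972, 0.357, 0.2186]
ee_rot: [0.058, 3.135, 0.01]
force: [1.7, 1.2, -0.1]
width: 0.826
gripper_force: 0.0
pos [0.5972 0.357  0.2186] tooly 1.5335 tilt 0.009 w 0.826 grip 0.0 t 7.85 q7 0.98
total dr units [0.055 0.052 0.038] slide units before turn [ 0.141 -1.252  0.053] after turn [ 0.135 -1.253  0.062]
```

```bash
python3 -m pendant '{"slide":[[0.017,-0.155,0],[0.017,-0.155,0],[0.017,-0.155,0],[0.017,-0.155,0],[0.017,-0.155,0],[0.017,-0.155,0],[0.017,-0.155,0],[0.017,-0.155,0],[0,0,0.05],[0,0,0]],"dr":[[0,0,0],[0,0,0],[0,0,0],[0,0,0],[0,0,0],[0,0,0],[0,0,0],[0,0,0],[0,0,0],[0,0,0]],"claw":[0.83,0.83,0.83,0.83,0.83,0.83,0.83,0.83,0.83,0.83]}'
python3 - <<'E'
from h import *
im,c=snap("wrist","w_s1"); t,_=snap("top","t_s1")
cv2.imwrite("pics/c1.png",np.hstack([im,cv2.resize(t[120:264,80:272],(512,384))])[:, :])
go(.5411,-.0168,.109,1.529)
E
```

```text
clock: 8.85
position: [0.5384, -0.0184, 0.197]
ee_rot: [-0.068, -3.138, 0.0]
force: [-0.6, 0.4, -0.1]
width: 0.829
gripper_force: 0.0
pos [ 0.5396 -0.0159  0.1982] tooly 1.5315 tilt 0.0012 w 0.829 grip 0.0 t 8.95 q7 1.54
total dr units [ 0.004 -0.009  0.021] slide units before turn [-0.005 -0.003  0.297] after turn [-0.005 -0.003  0.297]
```

```bash
python3 -m pendant '{"slide":[[0,0,0.05],[0,0,0.1],[0,0,0.1],[0,0,0.052],[0,0,0],[0,0,0],[0,0,0],[0,0,0],[0,0,0]],"dr":[[0,0,0],[0,0,0],[0,0,0],[0,0,0],[0,0,0],[0,0,0],[0,0,0],[0,0,0],[0,0,0]],"claw":[0.83,0.83,0.83,0.83,0.83,0.6,0.5,0.5,0.5]}' 25
python3 g.py .5125 .368 .28 1.529
```

```text
clock: 9.85
position: [0.541, -0.0169, 0.1092]
ee_rot: [0.064, 3.138, 0.0]
force: [-0.2, -1.8, 7.6]
width: 0.671
gripper_force: 25.0
pos [ 0.541  -0.0169  0.1092] tooly 1.5303 tilt 0.0025 w 0.671 grip 25.0 t 9.85 q7 1.57
total dr units [0.002 0.021 0.011] slide units before turn [ 0.145  1.278 -0.569] after turn [ 0.149  1.278 -0.569]
```

```bash
python3 -m pendant '{"slide":[[0,0,-0.05],[0,0,-0.12],[0,0,-0.15],[0,0,-0.15],[0.02,0.07,-0.1],[0.018,0.15,0],[0.018,0.15,0],[0.018,0.15,0],[0.018,0.15,0],[0.018,0.15,0]],"dr":[[0,0,0],[0,0,0],[0,0,0],[0,0,0],[0,0,0],[0,0,0],[0,0,0],[0,0,0],[0,0,0],[0,0,0]],"claw":[0.5,0.5,0.5,0.5,0.5,0.5,0.5,0.5,0.5,0.5]}'
python3 -m pendant '{"slide":[[0.018,0.15,0],[0.015,0.15,0],[0,0.15,0],[0,0,0.05],[0,0,0.12],[0,0,0.12],[0,0,0.1],[0,0,0],[0,0,0]],"dr":[[0,0,0],[0,0,0],[0,0,0],[0,0,0],[0,0,0],[0,0,0],[0,0,0],[0,0,0],[0,0,0]],"claw":[0.5,0.5,0.5,0.5,0.5,0.5,0.5,0.5,0.5]}'
python3 g.py .5125 .368 .1165 1.529
```

```text
clock: 10.85
position: [0.5158, 0.2319, 0.2787]
ee_rot: [-0.063, -3.14, 0.0]
force: [1.4, 0.1, -5.3]
width: 0.671
gripper_force: 24.9
clock: 11.75
position: [0.5121, 0.3655, 0.1621]
ee_rot: [-0.063, -3.14, 0.001]
force: [1.7, -0.6, -3.9]
width: 0.676
gripper_force: 25.0
pos [0.5121 0.3655 0.1621] tooly 1.5306 tilt 0.0013 w 0.676 grip 25.0 t 11.75 q7 0.85
total dr units [-0.006 -0.008  0.013] slide units before turn [-0.001  0.008  0.152] after turn [-0.001  0.008  0.152]
```

```bash
python3 -m pendant '{"slide":[[0,0.008,0.06],[0,0,0.06],[0,0,0.02],[0,0,0.01],[0,0,0],[0,0,0.004],[0,0,0.003],[0,0,0],[0,0,0],[0,0,0]],"dr":[[0,0,0],[0,0,0],[0,0,0],[0,0,0],[0,0,0],[0,0,0],[0,0,0],[0,0,0],[0,0,0],[0,0,0]],"claw":[0.5,0.5,0.5,0.5,0.5,0.5,0.5,0.5,0.75,0.83]}'
python3 -m pendant '{"slide":[[0,0,0],[0,0,-0.08],[0,0,-0.15],[0,-0.05,-0.1],[0,-0.15,0],[0,-0.155,0],[0,-0.155,0],[0,-0.155,0],[0,-0.155,0],[0,-0.155,0]],"dr":[[0,0,0],[0,0,0],[0,0,0],[0,0,0],[0,0,0],[0,0,0],[0,0,0],[0,0,0],[0,0,0],[0,0,0]],"claw":[0.83,0.83,0.83,0.83,0.83,0.83,0.83,0.83,0.83,0.83]}'
python3 g.py .5378 -.118 .2 1.529
```

```text
clock: 12.75
position: [0.513, 0.3684, 0.1155]
ee_rot: [0.063, 3.14, 0.002]
force: [0.7, 0.5, -0.0]
width: 0.792
gripper_force: 0.0
clock: 13.75
position: [0.5006, 0.0741, 0.2144]
ee_rot: [0.063, 3.14, 0.001]
force: [1.2, -0.4, 0.4]
width: 0.828
gripper_force: 0.0
pos [0.5006 0.0741 0.2144] tooly 1.5307 tilt 0.0013 w 0.828 grip 0.0 t 13.75 q7 1.32
total dr units [0.004 0.01  0.014] slide units before turn [-0.149 -0.635  0.048] after turn [-0.151 -0.634  0.048]
```

```bash
python3 -m pendant '{"slide":[[-0.03,-0.125,0],[-0.03,-0.125,0],[-0.03,-0.125,0],[-0.03,-0.125,0],[-0.03,-0.125,0],[0,0,0.05],[0,0,0],[0,0,0]],"dr":[[0,0,0],[0,0,0],[0,0,0],[0,0,0],[0,0,0],[0,0,0],[0,0,0],[0,0,0]],"claw":[0.83,0.83,0.83,0.83,0.83,0.83,0.83,0.83]}'
python3 - <<'E'
from h import *
im,c=snap("wrist","w_s2"); t,_=snap("top","t_s2")
cv2.imwrite("pics/c2.png",np.vstack([im[:240],cv2.resize(t[130:270,85:325],(512,299))]))
go(.5375,-.1175,.107,1.529)
E
```

```text
clock: 14.55
position: [0.538, -0.1125, 0.1989]
ee_rot: [-0.062, -3.14, -0.001]
force: [-0.5, 0.7, -0.3]
width: 0.831
gripper_force: 0.0
pos [ 0.5385 -0.1122  0.1994] tooly 1.5324 tilt 0.0008 w 0.832 grip 0.0 t 14.65 q7 1.73
total dr units [0.004 0.006 0.028] slide units before turn [ 0.003 -0.018  0.308] after turn [ 0.003 -0.018  0.308]
```

View pics/c2.png

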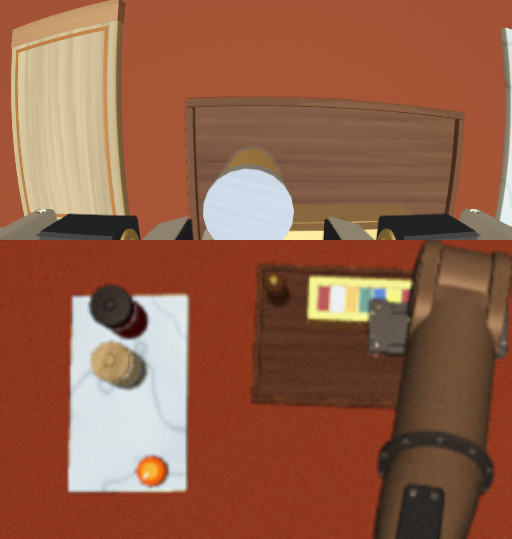

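The coffee tin (122,312) and the sugar jar (120,365) stand upright on the slab. The pasta lid at (248,210) sits between the fingers, slightly to one side, which matches the computed 5 mm correction. I'll grasp the pasta jar.

```bash
python3 -m pendant '{"slide":[[0.003,-0.018,0],[0,0,0.1],[0,0,0.1],[0,0,0.08],[0,0,0.02],[0,0,0],[0,0,0],[0,0,0],[0,0,0],[0,0,0]],"dr":[[0,0,0.03],[0,0,0],[0,0,0],[0,0,0],[0,0,0],[0,0,0],[0,0,0],[0,0,0],[0,0,0],[0,0,0]],"claw":[0.83,0.83,0.83,0.83,0.83,0.83,0.6,0.5,0.5,0.5]}' 25
python3 g.py .4275 .368 .28 1.529
```

```text
clock: 15.65
position: [0.5381, -0.1191, 0.1102]
ee_rot: [0.069, 3.138, -0.0]
force: [-0.3, -0.6, 7.0]
width: 0.688
gripper_force: 25.0
pos [ 0.5381 -0.1191  0.1102] tooly 1.5267 tilt 0.0028 w 0.688 grip 25.0 t 15.65 q7 1.76
total dr units [-0.002  0.023 -0.019] slide units before turn [ 0.438  1.606 -0.568] after turn [ 0.436  1.607 -0.566]
```

```bash
python3 -m pendant '{"slide":[[0,0,-0.05],[0,0,-0.12],[0,0,-0.15],[0,0,-0.15],[0.02,0.07,-0.1],[0.04,0.146,0],[0.04,0.146,0],[0.04,0.146,0],[0.04,0.146,0],[0.04,0.146,0]],"dr":[[0,0,0],[0,0,0],[0,0,0],[0,0,0],[0,0,0],[0,0,0],[0,0,0],[0,0,0],[0,0,0],[0,0,0]],"claw":[0.5,0.5,0.5,0.5,0.5,0.5,0.5,0.5,0.5,0.5]}'
python3 -m pendant '{"slide":[[0.04,0.146,0],[0.04,0.146,0],[0.04,0.146,0],[0.04,0.146,0],[0.04,0.146,0],[0.016,0.077,0.05],[0,0,0.12],[0,0,0.12],[0,0,0.1],[0,0,0]],"dr":[[0,0,0],[0,0,0],[0,0,0],[0,0,0],[0,0,0],[0,0,0],[0,0,0],[0,0,0],[0,0,0],[0,0,0]],"claw":[0.5,0.5,0.5,0.5,0.5,0.5,0.5,0.5,0.5,0.5]}'
python3 g.py .4275 .368 .1162 1.529
```

```text
clock: 16.65
position: [0.4803, 0.1253, 0.2796]
ee_rot: [-0.069, -3.14, 0.0]
force: [1.7, -0.0, -4.1]
width: 0.687
gripper_force: 25.0
clock: 17.65
position: [0.425, 0.366, 0.1586]
ee_rot: [-0.068, -3.135, 0.01]
force: [-1.0, -0.7, -4.7]
width: 0.69
gripper_force: 25.0
pos [0.425  0.366  0.1586] tooly 1.5272 tilt 0.009 w 0.69 grip 25.0 t 17.65 q7 0.69
total dr units [-0.056 -0.05  -0.016] slide units before turn [-0.009  0.008  0.141] after turn [-0.008  0.007  0.141]
```

```bash
python3 -m pendant '{"slide":[[0,0,0],[0,0,0.06],[0,0,0.06],[0,0,0.015],[0,0,0],[0,0,0]],"dr":[[0,0,0],[0,0,0],[0,0,0],[0,0,0],[0,0,0],[0,0,0]],"claw":[0.5,0.5,0.5,0.5,0.5,0.5]}'
python3 g.py .4275 .368 .1162 1.529
```

```text
clock: 18.25
position: [0.4283, 0.3693, 0.1239]
ee_rot: [0.069, 3.139, 0.003]
force: [0.4, 0.4, -4.0]
width: 0.688
gripper_force: 25.0
pos [0.4283 0.3693 0.1239] tooly 1.5268 tilt 0.0023 w 0.688 grip 25.0 t 18.25 q7 0.69
total dr units [ 0.014  0.013 -0.018] slide units before turn [ 0.002 -0.005  0.026] after turn [ 0.002 -0.004  0.026]
```

```bash
python3 -m pendant '{"slide":[[0,0,0.02],[0,0,0.004],[0,0,0.003],[0,0,0],[0,0,0],[0,0,0],[0,0,0],[0,0,-0.08],[0,0,-0.15],[0,0,-0.15]],"dr":[[0,0,0],[0,0,0],[0,0,0],[0,0,0],[0,0,0],[0,0,0],[0,0,0],[0,0,0],[0,0,0],[0,0,0]],"claw":[0.5,0.5,0.5,0.5,0.75,0.83,0.83,0.83,0.83,0.83]}'
python3 -m pendant '{"slide":[[-0.05,-0.1,-0.08],[-0.05,-0.15,0],[-0.05,-0.15,0],[-0.05,-0.15,0],[-0.05,-0.15,0],[-0.05,-0.15,0],[-0.05,-0.15,0],[-0.05,-0.1,0],[-0.05,-0.1,0],[-0.05,-0.05,0]],"dr":[[0,0,0],[0,0,0],[0,0,0],[0,0,0],[0,0,0],[0,0,0],[0,0,0],[0,0,0],[0,0,0],[0,0,0]],"claw":[1,1,1,1,1,1,1,1,1,1]}'
python3 -m pendant '{"slide":[[0,0,0],[0,0,0],[0,0,0],[0,0,0],[0,0,0],[0,0,0],[0,0,0],[0,0,0],[0,0,0],[0,0,0]],"dr":[[0,0,1],[0,0,1],[0,0,1],[0,0,1],[0,0,1],[0,0,1],[0,0,1],[0,0,1],[0,0,1],[0,0,1]],"claw":[1,1,1,1,1,1,1,1,1,1]}'
python3 g.py .616 -.028 .2 -.044
```

```text
clock: 19.25
position: [0.427, 0.3682, 0.229]
ee_rot: [-0.069, -3.139, 0.002]
force: [0.1, 1.4, 0.3]
width: 0.832
gripper_force: 0.0
clock: 20.25
position: [0.5612, -0.0161, 0.2524]
ee_rot: [0.074, 3.14, -0.002]
force: [0.2, 0.7, 0.2]
width: 0.999
gripper_force: 0.0
clock: 21.25
position: [0.5609, -0.0125, 0.2522]
ee_rot: [-1.836, -2.549, -0.0]
force: [0.8, 0.0, 0.1]
width: 1.0
gripper_force: 0.0
pos [ 0.5609 -0.0125  0.2522] tooly 0.3222 tilt 0.0001 w 1.0 grip 0.0 t 21.25 q7 0.38
total dr units [-0.000e+00 -1.000e-03  3.052e+00] slide units before turn [-0.107  0.158  0.174] after turn [-0.044  0.186  0.174]
```

```bash
python3 -m pendant '{"slide":[[0,0,0],[0,0,0],[0,0,0],[0,0,0],[-0.022,0.093,0.087],[-0.022,0.093,0.087],[0,0,0],[0,0,0]],"dr":[[0,0,1],[0,0,1],[0,0,1],[0,0,0.05],[0,0,0],[0,0,0],[0,0,0],[0,0,0]],"claw":[1,1,1,1,1,1,1,1]}'
python3 - <<'E'
from h import *
im,c=snap("wrist","w_s3"); t,_=snap("scene","s_s3")
cv2.imwrite("pics/c3.png",np.vstack([im[:300],cv2.resize(t[150:290,150:430],(512,256))]))
go(.616,-.028,.055,-.044)
E
```

```text
clock: 22.05
position: [0.6158, -0.0282, 0.1992]
ee_rot: [-2.262, -2.179, 0.003]
force: [0.0, -0.1, 0.5]
width: 0.999
gripper_force: 0.0
pos [ 0.616  -0.0279  0.2008] tooly -0.0377 tilt 0.0008 w 0.996 grip 0.0 t 22.15 q7 0.12
total dr units [ 0.005 -0.003  0.052] slide units before turn [-0.001 -0.     0.486] after turn [-0.     0.     0.486]
```

View pics/c3.png

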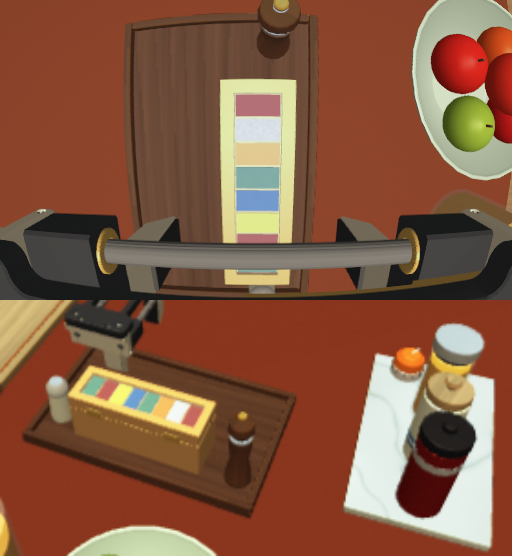

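All three jars stand on the slab clear of the timer. The tea box is undisturbed and centred between the fingers (box about 258, fingers 155–360). I'll grip it.

```bash
python3 -m pendant '{"slide":[[0,0,0.08],[0,0,0.14],[0,0,0.14],[0,0,0.08],[0,0,0.04],[0,0,0],[0,0,0],[0,0,0],[0,0,0],[0,0,0]],"dr":[[0,0,0.05],[0,0,0],[0,0,0],[0,0,0],[0,0,0],[0,0,0],[0,0,0],[0,0,0],[0,0,0],[0,0,0]],"claw":[1,1,1,1,1,1,0.75,0.6,0.5,0.5]}' 25
python3 g.py .616 -.028 .2 -.044
```

```text
clock: 23.15
position: [0.6164, -0.0279, 0.057]
ee_rot: [2.271, 2.171, 0.001]
force: [0.9, 0.3, 6.2]
width: 0.716
gripper_force: 25.0
pos [ 0.6164 -0.0279  0.057 ] tooly -0.0449 tilt 0.0008 w 0.716 grip 25.0 t 23.15 q7 0.19
total dr units [ 0.006 -0.003 -0.008] slide units before turn [-0.    -0.001 -0.477] after turn [-0.    -0.001 -0.477]
```

```bash
python3 -m pendant '{"slide":[[0,0,-0.05],[0,0,-0.12],[0,0,-0.15],[0,0,-0.15],[0,0,-0.15],[0,0,-0.03],[0,0,0]],"dr":[[0,0,0],[0,0,0],[0,0,0],[0,0,0],[0,0,0],[0,0,0],[0,0,0]],"claw":[0.5,0.5,0.5,0.5,0.5,0.5,0.5]}'
python3 - <<'E'
from h import *
_,c1=load("w_tray1"); _,c3=load("w_s2"); ct,cs=cal("top"),cal("scene")
S=np.array([[1,1],[1,-1],[-1,-1],[-1,1]])*[.16,.095]
w3=cv2.imread("pics/w_s2.png"); 
obs=[(ct,i,p) for i,p in enumerate([(332,160),(387,160),(387,252),(332,251)])]+[(cs,0,(150,199)),(cs,1,(96,181)),(cs,2,(150,130)),(cs,3,(198,141)),(c1,0,(80+38.5,138)-np.array([0,0]))]
def f(v,full=False):
    a=v[2]; Rm=np.array([[np.cos(a),-np.sin(a)],[np.sin(a),np.cos(a)]])
    r=[(proj(np.r_[Rm@S[i]+v[:2],.02],c)[0]-p)*(3.4 if c is ct else 2.5 if c is cs else 1.5) for c,i,p in obs]
    return np.array(r) if full else np.ravel(r)
s=least_squares(f,[.46,-.379,-.024],loss="soft_l1",f_scale=3); print(s.x, f(s.x,True).round(1).tolist())
a=s.x[2];Rm=np.array([[np.cos(a),-np.sin(a)],[np.sin(a),np.cos(a)]])
P=np.c_[S@Rm.T+s.x[:2],np.full(4,.02)]
print("w_s2 corners",proj(P,c3).round(1).tolist())
def draw(im,c,k):
    im=im.copy(); cv2.polylines(im,[np.round(proj(np.array([P[i]*(1-t)+P[(i+1)%4]*t for i in range(4) for t in np.linspace(0,1,20)]),c)*8).astype(np.int32)],True,(255,0,0),1,cv2.LINE_AA,3); return im
t0,s0=cv2.imread("pics/top0.png"),cv2.imread("pics/scene0.png"); w1=cv2.imread("pics/w_tray1.png")
A=cv2.resize(draw(t0,ct,0)[140:270,310:410],(400,520)); B=cv2.resize(draw(s0,cs,0)[120:210,85:215],(390,270)); C=draw(w3,c3,0)[:250,:390]
cv2.imwrite("pics/c4.png",np.hstack([A,np.vstack([B,C])]))
E
```

```text
clock: 23.85
position: [0.6169, -0.0281, 0.2533]
ee_rot: [2.269, 2.169, 0.005]
force: [-0.5, -0.8, -4.0]
width: 0.719
gripper_force: 25.0
[ 0.45970647 -0.3764833  -0.01670534] [[-2.7, -1.7], [-5.6, 1.2], [0.2, 1.1], [-1.1, 1.7], [-9.2, 4.8], [-8.8, 9.6], [1.3, -7.0], [-1.7, -7.0], [-3.0, -3.1]]
w_s2 corners [[130.5, 240.9], [29.4, 235.7], [11.1, 29.9], [116.3, -4.2]]
```

View pics/c4.png

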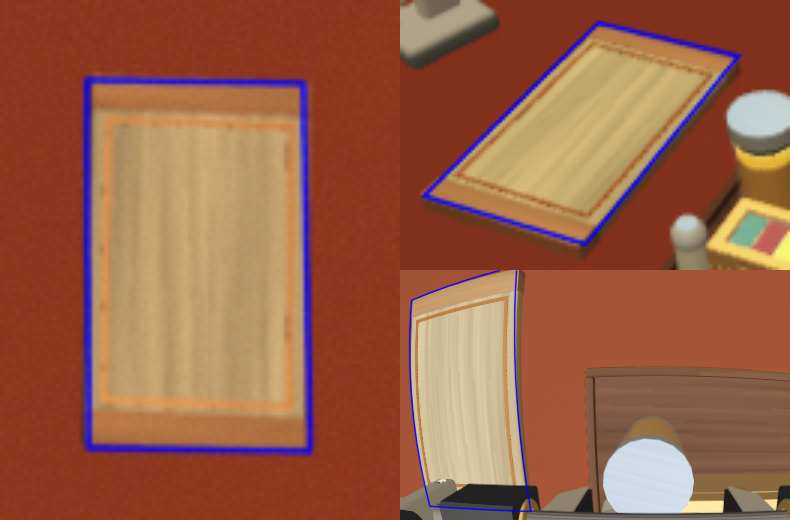

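The blue outline fits the board in the top, scene and wrist pictures to within 2–3 px, so the board centre is about (0.460,−0.377) with yaw −0.018. Now I'll carry the box there and turn it.

```bash
python3 -m pendant '{"slide":[[-0.08,-0.03,0],[-0.149,-0.059,0],[-0.149,-0.059,0],[-0.149,-0.059,0],[-0.149,-0.059,0],[-0.149,-0.059,0],[-0.149,-0.059,0],[-0.149,-0.059,0],[-0.07,-0.03,0],[0,0,0]],"dr":[[0,0,0],[0,0,0],[0,0,0],[0,0,0],[0,0,0],[0,0,0],[0,0,0],[0,0,0],[0,0,0.5],[0,0,0.9]],"claw":[0.5,0.5,0.5,0.5,0.5,0.5,0.5,0.5,0.5,0.5]}'
python3 -m pendant '{"slide":[[0,0,0],[0,0,0],[0,0,0],[0,0,0],[0,0,0],[0,0,0],[0,0,0],[0,0,0],[0,0,0],[0,0,0]],"dr":[[0,0,1],[0,0,1],[0,0,1],[0,0,1],[0,0,1],[0,0,1],[0,0,1],[0,0,1],[0,0,1],[0,0,1]],"claw":[0.5,0.5,0.5,0.5,0.5,0.5,0.5,0.5,0.5,0.5]}'
python3 g.py .46 -.377 .12 -1.5888
```

```text
clock: 24.85
position: [0.454, -0.3829, 0.2494]
ee_rot: [-2.454, -1.958, 0.005]
force: [-0.3, 0.9, -3.8]
width: 0.718
gripper_force: 25.0
clock: 25.85
position: [0.4577, -0.3779, 0.2491]
ee_rot: [-3.13, -0.239, 0.004]
force: [-0.8, 0.8, -3.6]
width: 0.721
gripper_force: 25.0
pos [ 0.4577 -0.3779  0.2491] tooly -1.4187 tilt 0.0034 w 0.721 grip 25.0 t 25.85 q7 -0.43
total dr units [-0.018  0.022  1.418] slide units before turn [ 0.009 -0.001  0.43 ] after turn [ 0.008 -0.003  0.43 ]
```

```bash
python3 -m pendant '{"slide":[[0,0,0],[0,0,0],[0.008,-0.003,0.08],[0,0,0.14],[0,0,0.14],[0,0,0.12],[0,0,0.08],[0,0,0],[0,0,0]],"dr":[[0,0,0.7],[0,0,0.7],[0,0,0],[0,0,0],[0,0,0],[0,0,0],[0,0,0],[0,0,0],[0,0,0]],"claw":[0.5,0.5,0.5,0.5,0.5,0.5,0.5,0.5,0.5]}'
python3 - <<'E'
from h import *
im,c=snap("wrist","w_s5"); t,_=snap("top","t_s5"); s,_=snap("scene","s_s5")
go(.46,-.377,.0675,-1.5888)
cv2.imwrite("pics/c5.png",np.hstack([im[:,:400],np.vstack([cv2.resize(t[140:270,310:410],(288,375)),np.zeros((9,288,3),np.uint8)])]))
E
```

```text
clock: 26.75
position: [0.46, -0.3778, 0.0825]
ee_rot: [-3.141, 0.017, 0.003]
force: [-0.5, -0.3, -2.9]
width: 0.716
gripper_force: 25.0
pos [ 0.4613 -0.3789  0.0844] tooly -1.5812 tilt 0.0021 w 0.72 grip 25.0 t 26.9 q7 -0.42
total dr units [ 0.011 -0.014  0.063] slide units before turn [-0.005 -0.006  0.056] after turn [-0.004 -0.006  0.056]
```

View pics/c5.png

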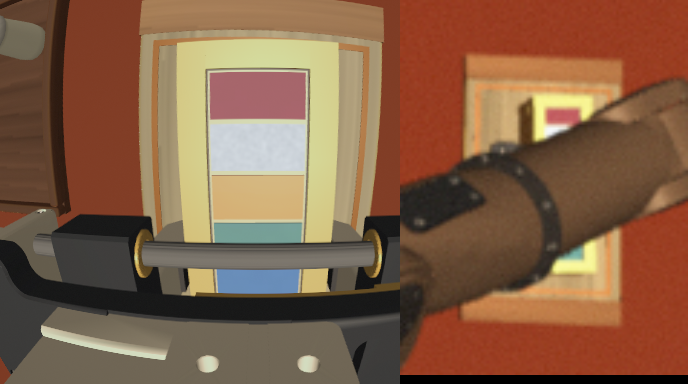

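The box hangs above the board, parallel to it and centred (box 177–338, board 142–383 in the wrist picture). I'll lower it.

```bash
python3 -m pendant '{"slide":[[0,0,0.02],[0,0,0.02],[0,0,0.005],[0,0,0],[0,0,0]],"dr":[[0,0,0.05],[0,0,0],[0,0,0],[0,0,0],[0,0,0]],"claw":[0.5,0.5,0.5,0.5,0.5]}'
python3 g.py .46 -.377 .0675 -1.5888
```

```text
clock: 27.4
position: [0.4607, -0.3783, 0.0696]
ee_rot: [3.141, -0.026, -0.0]
force: [-0.3, -0.1, -3.8]
width: 0.717
gripper_force: 25.0
pos [ 0.4607 -0.3783  0.0696] tooly -1.5871 tilt 0.0 w 0.717 grip 25.0 t 27.4 q7 -0.42
total dr units [0.    0.    0.014] slide units before turn [-0.002 -0.004  0.007] after turn [-0.002 -0.004  0.007]
```

```bash
python3 -m pendant '{"slide":[[0,0,0.005],[0,0,0.004],[0,0,0],[0,0,0],[0,0,0],[0,0,0],[0,0,-0.08],[0,0,-0.15],[0,0,-0.15],[0,0,-0.15]],"dr":[[0,0,0],[0,0,0],[0,0,0],[0,0,0],[0,0,0],[0,0,0],[0,0,0],[0,0,0],[0,0,0],[0,0,0]],"claw":[0.5,0.5,0.5,0.85,1,1,1,1,1,1]}'
python3 -m pendant '{"slide":[[0,0,0],[0,0,0],[0,0,0],[0,0,0],[0,0,0],[0,0,0],[0,0,0],[0,0,0],[0,0,0],[0,0,0]],"dr":[[0,0,-1],[0,0,-1],[0,0,-1],[0,0,-1],[0,0,-1],[0,0,-1],[0,0,-1],[0,0,-1],[0,0,-1],[0,0,-1]],"claw":[1,1,1,1,1,1,1,1,1,1]}'
python3 g.py .4283 .3693 .22 1.5275
```

```text
clock: 28.4
position: [0.4603, -0.3782, 0.2276]
ee_rot: [3.141, -0.026, -0.0]
force: [0.9, -0.2, 0.1]
width: 1.002
gripper_force: 0.0
clock: 29.4
position: [0.4606, -0.3783, 0.2259]
ee_rot: [2.603, 1.759, 0.0]
force: [0.1, 1.1, 0.7]
width: 0.997
gripper_force: 0.0
pos [ 0.4606 -0.3783  0.2259] tooly -0.3824 tilt 0.0002 w 0.997 grip 0.0 t 29.4 q7 0.48
total dr units [ 2.0000e-03 -1.0000e-03  1.0264e+01] slide units before turn [ 2.272 -1.03   0.019] after turn [-0.215 -2.485  0.02 ]
```

```bash
python3 -m pendant '{"slide":[[0.15,-0.068,0],[0.15,-0.068,0],[0.15,-0.068,0],[0.15,-0.068,0],[0.15,-0.068,0],[0.15,-0.068,0],[0.15,-0.068,0],[0.15,-0.068,0],[0.15,-0.068,0],[0.15,-0.068,0]],"dr":[[0,0,0],[0,0,0],[0,0,0],[0,0,0],[0,0,0],[0,0,0],[0,0,0],[0,0,0],[0,0,0],[0,0,0]],"claw":[0.83,0.83,0.83,0.83,0.83,0.83,0.83,0.83,0.83,0.83]}'
python3 -m pendant '{"slide":[[0.15,-0.068,0],[0.15,-0.068,0],[0.15,-0.068,0],[0.15,-0.068,0],[0.15,-0.068,0],[0,0,0],[0,0,0],[0,0,0],[0,0,0],[0,0,0]],"dr":[[0,0,0],[0,0,0],[0,0,0],[0,0,0],[0,0,0],[0,0,-1],[0,0,-1],[0,0,-1],[0,0,-1],[0,0,-1]],"claw":[0.83,0.83,0.83,0.83,0.83,0.83,0.83,0.83,0.83,0.83]}'
python3 -m pendant '{"slide":[[0,0,0],[0,0,0],[0,0,0],[0,0,0],[0,0,0],[0,0,0],[0,0,0],[0,0,0],[0,0,0],[0,0,0]],"dr":[[0,0,-1],[0,0,-1],[0,0,-1],[0,0,-1],[0,0,-1],[0,0,-1],[0,0,-1],[0,0,-1],[0,0,-1],[0,0,-1]],"claw":[0.83,0.83,0.83,0.83,0.83,0.83,0.83,0.83,0.83,0.83]}'
python3 - <<'E'
from h import *
t,ct=snap("top","t_s6"); s,cs=snap("scene","s_s6")
def box(im,c,x,y,a,z):
    S=np.array([[.1,.033],[.1,-.033],[-.1,-.033],[-.1,.033]]); Rm=np.array([[np.cos(a),-np.sin(a)],[np.sin(a),np.cos(a)]])
    cv2.polylines(im,[np.round(proj(np.c_[S@Rm.T+[x,y],np.full(4,z)],c)*8).astype(np.int32)],True,(255,0,0),1,cv2.LINE_AA,3)
box(t,ct,.46,-.377,-.018,.105); box(s,cs,.46,-.377,-.018,.105)
cv2.imwrite("pics/c6.png",np.hstack([cv2.resize(t[140:270,310:410],(400,520)),np.vstack([cv2.resize(s[100:210,85:215],(390,330)),cv2.resize(s[160:223,320:450],(390,190))])]))
go(.4283,.3693,.2,1.5275)
E
```

```text
clock: 30.4
position: [0.4413, 0.1173, 0.2262]
ee_rot: [-2.608, -1.752, -0.002]
force: [1.7, -0.6, -0.0]
width: 0.831
gripper_force: 0.0
clock: 31.4
position: [0.4322, 0.3622, 0.2258]
ee_rot: [1.967, 2.449, 0.0]
force: [0.7, 0.0, 1.0]
width: 0.83
gripper_force: 0.0
clock: 32.4
position: [0.4323, 0.3621, 0.2258]
ee_rot: [0.241, 3.132, -0.0]
force: [-0.8, -0.2, 0.1]
width: 0.831
gripper_force: 0.0
pos [0.4324 0.362  0.2259] tooly 1.4143 tilt 0.0001 w 0.832 grip 0.0 t 32.5 q7 0.59
total dr units [ 0.     0.001 -0.943] slide units before turn [0.017 0.022 0.086] after turn [0.015 0.024 0.086]
```

View pics/c6.png

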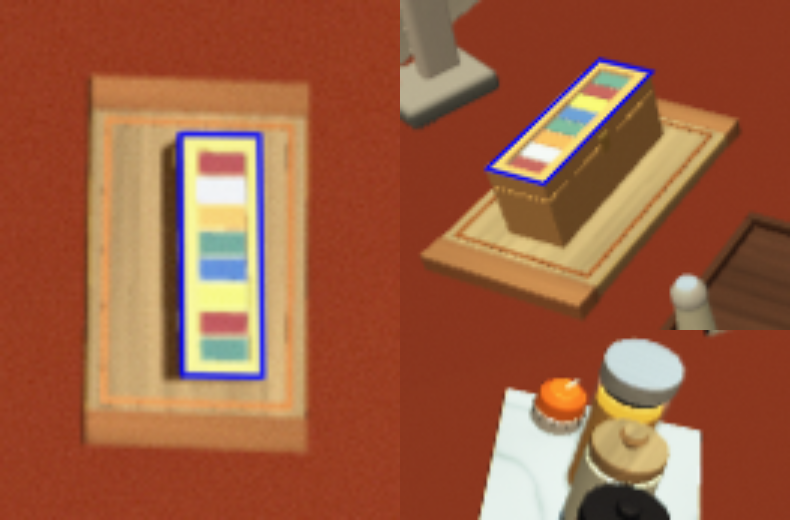

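The tea box sits inside the drawn target outline on the board in both views, and the jars stand undisturbed on the slab next to the timer. Now the pasta jar goes back.

```bash
python3 -m pendant '{"slide":[[0,0,0],[0.015,0.024,0],[0,0,0.06],[0,0,0.12],[0,0,0.12],[0,0,0.064],[0,0,0],[0,0,0],[0,0,0],[0,0,0]],"dr":[[0,0,-0.94],[0,0,0],[0,0,0],[0,0,0],[0,0,0],[0,0,0],[0,0,0],[0,0,0],[0,0,0],[0,0,0]],"claw":[0.83,0.83,0.83,0.83,0.83,0.83,0.83,0.65,0.5,0.5]}' 25
python3 -m pendant '{"slide":[[0,0,0],[0,0,0]],"dr":[[0,0,0],[0,0,0]],"claw":[0.5,0.5]}'
python3 g.py .5381 -.1191 .28 1.528
```

```text
clock: 33.5
position: [0.4286, 0.3704, 0.1181]
ee_rot: [0.073, 3.139, 0.003]
force: [0.7, -1.2, 3.0]
width: 0.691
gripper_force: 25.0
clock: 33.7
position: [0.4287, 0.3704, 0.1181]
ee_rot: [0.072, 3.139, 0.003]
force: [-1.2, -0.2, 6.2]
width: 0.691
gripper_force: 25.0
pos [0.4287 0.3704 0.1181] tooly 1.525 tilt 0.0026 w 0.691 grip 25.0 t 33.7 q7 0.65
total dr units [ 0.016  0.015 -0.025] slide units before turn [-0.44  -1.612 -0.542] after turn [-0.434 -1.615 -0.54 ]
```

```bash
python3 -m pendant '{"slide":[[0,0,-0.05],[0,0,-0.12],[0,0,-0.15],[0,0,-0.15],[0,-0.05,-0.07],[-0.04,-0.146,0],[-0.04,-0.146,0],[-0.04,-0.146,0],[-0.04,-0.146,0],[-0.04,-0.146,0]],"dr":[[0,0,0],[0,0,0],[0,0,0],[0,0,0],[0,0,0],[0,0,0],[0,0,0],[0,0,0],[0,0,0],[0,0,0]],"claw":[0.5,0.5,0.5,0.5,0.5,0.5,0.5,0.5,0.5,0.5]}'
python3 -m pendant '{"slide":[[-0.04,-0.146,0],[-0.04,-0.146,0],[-0.04,-0.146,0],[-0.04,-0.146,0],[-0.04,-0.146,0],[-0.04,-0.1,0],[0,0,0.05],[0,0,0.12],[0,0,0],[0,0,0]],"dr":[[0,0,0],[0,0,0],[0,0,0],[0,0,0],[0,0,0],[0,0,0],[0,0,0],[0,0,0],[0,0,0],[0,0,0]],"claw":[0.5,0.5,0.5,0.5,0.5,0.5,0.5,0.5,0.5,0.5]}'
python3 g.py .5381 -.1191 .1121 1.528
```

```text
clock: 34.7
position: [0.4769, 0.1313, 0.2785]
ee_rot: [-0.071, -3.14, 0.0]
force: [0.4, -0.6, -5.6]
width: 0.689
gripper_force: 25.0
clock: 35.7
position: [0.5374, -0.1184, 0.2276]
ee_rot: [-0.071, -3.139, -0.001]
force: [0.9, 0.0, -4.3]
width: 0.69
gripper_force: 25.0
pos [ 0.5374 -0.1184  0.2276] tooly 1.5258 tilt 0.0021 w 0.69 grip 25.0 t 35.7 q7 1.71
total dr units [ 0.003 -0.018 -0.018] slide units before turn [-0.003 -0.002  0.385] after turn [-0.003 -0.002  0.385]
```

```bash
python3 -m pendant '{"slide":[[-0.003,-0.002,0.1],[0,0,0.12],[0,0,0.1],[0,0,0.04],[0,0,0.01],[0,0,0],[0,0,0]],"dr":[[0,0,0],[0,0,0],[0,0,0],[0,0,0],[0,0,0],[0,0,0],[0,0,0]],"claw":[0.5,0.5,0.5,0.5,0.5,0.5,0.5]}'
python3 g.py .5381 -.1191 .1121 1.528
```

```text
clock: 36.4
position: [0.5403, -0.1195, 0.1185]
ee_rot: [0.071, 3.138, -0.0]
force: [0.6, -0.4, -4.4]
width: 0.688
gripper_force: 25.0
pos [ 0.5403 -0.1195  0.1185] tooly 1.5258 tilt 0.0031 w 0.688 grip 25.0 t 36.4 q7 1.73
total dr units [-0.001  0.025 -0.018] slide units before turn [0.008 0.001 0.021] after turn [0.008 0.001 0.021]
```

```bash
python3 -m pendant '{"slide":[[0.006,0,0.01],[0,0,0.006],[0,0,0.004],[0,0,0.002],[0,0,0],[0,0,0]],"dr":[[0,0,0],[0,0,0],[0,0,0],[0,0,0],[0,0,0],[0,0,0]],"claw":[0.5,0.5,0.5,0.5,0.5,0.5]}'
python3 g.py .5381 -.1191 .1121 1.528
```

```text
clock: 37.0
position: [0.5388, -0.1196, 0.1121]
ee_rot: [0.071, 3.137, -0.0]
force: [-2.2, 0.5, 11.8]
width: 0.69
gripper_force: 24.9
pos [ 0.5388 -0.1196  0.1121] tooly 1.5254 tilt 0.0039 w 0.69 grip 24.9 t 37.0 q7 1.73
total dr units [-0.001  0.033 -0.022] slide units before turn [0.002 0.002 0.   ] after turn [0.002 0.002 0.   ]
```

```bash
python3 -m pendant '{"slide":[[0,0,-0.002],[0,0,0],[0,0,0],[0,0,-0.08],[0,0,-0.15],[0,0,-0.13],[0.015,0.1,0],[0.015,0.147,0],[0.015,0.147,0],[0.015,0.147,0]],"dr":[[0,0,0],[0,0,0],[0,0,0],[0,0,0],[0,0,0],[0,0,0],[0,0,0],[0,0,0],[0,0,0],[0,0,0]],"claw":[0.75,0.83,0.83,0.83,0.83,0.83,0.83,0.83,0.83,0.83]}'
python3 -m pendant '{"slide":[[0.015,0.147,0],[0.015,0.147,0],[0.015,0.147,0],[0.015,0.147,0],[0.015,0.147,0],[0.015,0.147,0],[0.01,0.147,0],[0,0.05,0],[0,0,0],[0,0,0]],"dr":[[0,0,0],[0,0,0],[0,0,0],[0,0,0],[0,0,0],[0,0,0],[0,0,0],[0,0,0],[0,0,0],[0,0,0]],"claw":[0.83,0.83,0.83,0.83,0.83,0.83,0.83,0.83,0.83,0.83]}'
python3 g.py .513 .3684 .1155 1.528
```

```text
clock: 38.0
position: [0.5262, 0.0452, 0.2188]
ee_rot: [0.072, 3.14, 0.0]
force: [0.2, 0.3, 0.0]
width: 0.828
gripper_force: 0.0
clock: 39.0
position: [0.5114, 0.3671, 0.2182]
ee_rot: [-0.072, -3.141, 0.002]
force: [0.8, -0.7, -0.9]
width: 0.833
gripper_force: 0.0
pos [0.5114 0.3671 0.2182] tooly 1.525 tilt 0.0014 w 0.833 grip 0.0 t 39.0 q7 0.82
total dr units [-0.011 -0.001 -0.025] slide units before turn [-0.005  0.005  0.342] after turn [-0.005  0.005  0.342]
```

```bash
python3 -m pendant '{"slide":[[-0.005,0.005,0.04],[0,0,0.12],[0,0,0.12],[0,0,0.06],[0,0,0],[0,0,0],[0,0,0],[0,0,0],[0,0,0]],"dr":[[0,0,-0.025],[0,0,0],[0,0,0],[0,0,0],[0,0,0],[0,0,0],[0,0,0],[0,0,0],[0,0,0]],"claw":[0.83,0.83,0.83,0.83,0.83,0.65,0.5,0.5,0.5]}' 25
python3 g.py .541 -.0169 .28 1.529
```

```text
clock: 39.9
position: [0.5137, 0.3696, 0.1181]
ee_rot: [0.067, 3.139, 0.001]
force: [-0.5, -3.3, 6.4]
width: 0.669
gripper_force: 25.0
pos [0.5137 0.3696 0.1181] tooly 1.528 tilt 0.0021 w 0.669 grip 25.0 t 39.9 q7 0.81
total dr units [ 0.006  0.017 -0.008] slide units before turn [-0.147 -1.283 -0.541] after turn [-0.145 -1.283 -0.54 ]
```

```bash
python3 -m pendant '{"slide":[[0,0,-0.05],[0,0,-0.12],[0,0,-0.15],[0,0,-0.15],[0,-0.05,-0.07],[-0.017,-0.145,0],[-0.017,-0.145,0],[-0.017,-0.145,0],[-0.017,-0.145,0],[-0.017,-0.145,0]],"dr":[[0,0,0],[0,0,0],[0,0,0],[0,0,0],[0,0,0],[0,0,0],[0,0,0],[0,0,0],[0,0,0],[0,0,0]],"claw":[0.5,0.5,0.5,0.5,0.5,0.5,0.5,0.5,0.5,0.5]}'
python3 -m pendant '{"slide":[[-0.017,-0.145,0],[-0.017,-0.145,0],[-0.017,-0.145,0],[-0.01,-0.073,0],[0,0,0.05],[0,0,0.12],[0,0,0],[0,0,0]],"dr":[[0,0,0],[0,0,0],[0,0,0],[0,0,0],[0,0,0],[0,0,0],[0,0,0],[0,0,0]],"claw":[0.5,0.5,0.5,0.5,0.5,0.5,0.5,0.5]}'
python3 g.py .541 -.0169 .1121 1.529
```

```text
clock: 40.9
position: [0.5278, 0.1349, 0.2785]
ee_rot: [-0.065, -3.141, -0.0]
force: [1.5, -0.5, -5.4]
width: 0.671
gripper_force: 24.9
clock: 41.7
position: [0.5397, -0.0162, 0.2277]
ee_rot: [-0.065, -3.139, -0.0]
force: [0.3, 0.7, -4.1]
width: 0.67
gripper_force: 24.9
pos [ 0.5397 -0.0162  0.2277] tooly 1.5292 tilt 0.0017 w 0.67 grip 24.9 t 41.7 q7 1.51
total dr units [ 0.    -0.015  0.002] slide units before turn [-0.005 -0.002  0.385] after turn [-0.005 -0.002  0.385]
```

```bash
python3 -m pendant '{"slide":[[0,-0.002,0.1],[0,0,0.12],[0,0,0.1],[0,0,0.04],[0,0,0.01],[0,0,0],[0,0,0]],"dr":[[0,0,0],[0,0,0],[0,0,0],[0,0,0],[0,0,0],[0,0,0],[0,0,0]],"claw":[0.5,0.5,0.5,0.5,0.5,0.5,0.5]}'
python3 g.py .541 -.0169 .1121 1.529
```

```text
clock: 42.4
position: [0.5416, -0.0171, 0.1184]
ee_rot: [0.066, 3.138, 0.001]
force: [0.9, -0.3, -4.1]
width: 0.669
gripper_force: 24.9
pos [ 0.5416 -0.0171  0.1184] tooly 1.5288 tilt 0.003 w 0.669 grip 24.9 t 42.4 q7 1.53
total dr units [ 0.003  0.024 -0.002] slide units before turn [0.002 0.001 0.021] after turn [0.002 0.001 0.021]
```

```bash
python3 -m pendant '{"slide":[[0,0,0.01],[0,0,0.006],[0,0,0.004],[0,0,0],[0,0,0],[0,0,0],[0,0,0],[0,0,-0.08],[0,0,-0.15],[0,0,-0.13]],"dr":[[0,0,0],[0,0,0],[0,0,0],[0,0,0],[0,0,0],[0,0,0],[0,0,0],[0,0,0],[0,0,0],[0,0,0]],"claw":[0.5,0.5,0.5,0.5,0.75,0.83,0.83,0.83,0.83,0.83]}'
python3 -m pendant '{"slide":[[-0.015,0.143,0],[-0.015,0.143,0],[-0.015,0.143,0],[-0.015,0.143,0],[-0.015,0.143,0],[-0.015,0.143,0],[-0.015,0.143,0],[-0.015,0.143,0],[-0.011,0.143,0],[0,0,0]],"dr":[[0,0,0],[0,0,0],[0,0,0],[0,0,0],[0,0,0],[0,0,0],[0,0,0],[0,0,0],[0,0,0],[0,0,0]],"claw":[0.83,0.83,0.83,0.83,0.83,0.83,0.83,0.83,0.83,0.83]}'
python3 g.py .597 .3687 .118 1.529
```

```text
clock: 43.4
position: [0.54, -0.0172, 0.22]
ee_rot: [-0.066, -3.14, 0.0]
force: [1.5, 0.0, 0.5]
width: 0.833
gripper_force: 0.0
clock: 44.4
position: [0.5932, 0.3751, 0.2174]
ee_rot: [-0.053, -3.139, -0.006]
force: [-0.5, 1.0, 0.2]
width: 0.832
gripper_force: 0.0
pos [0.5932 0.3751 0.2174] tooly 1.5371 tilt 0.0044 w 0.832 grip 0.0 t 44.4 q7 0.93
total dr units [ 0.032 -0.019  0.068] slide units before turn [-0.014 -0.022  0.331] after turn [-0.014 -0.021  0.331]
```

Let the arm settle before descending.

```bash
python3 -m pendant '{"slide":[[0,0,0.04],[0,0,0],[0,0,0]],"dr":[[0,0,0],[0,0,0],[0,0,0]],"claw":[0.83,0.83,0.83]}'
python3 g.py .597 .3687 .118 1.529
```

```text
clock: 44.7
position: [0.5959, 0.3648, 0.2061]
ee_rot: [-0.07, -3.14, 0.002]
force: [0.4, 0.1, -0.1]
width: 0.828
gripper_force: 0.0
pos [0.5959 0.3648 0.2061] tooly 1.5265 tilt 0.0017 w 0.828 grip 0.0 t 44.7 q7 0.93
total dr units [-0.013 -0.006 -0.021] slide units before turn [-0.003  0.014  0.293] after turn [-0.003  0.013  0.294]
```

```bash
python3 -m pendant '{"slide":[[-0.003,0.01,0.04],[0,0,0.12],[0,0,0.1],[0,0,0.034],[0,0,0],[0,0,0],[0,0,0],[0,0,0],[0,0,0]],"dr":[[0,0,0],[0,0,0],[0,0,0],[0,0,0],[0,0,0],[0,0,0],[0,0,0],[0,0,0],[0,0,0]],"claw":[0.83,0.83,0.83,0.83,0.83,0.65,0.5,0.5,0.5]}' 25
python3 g.py .5475 .0833 .28 1.529
```

```text
clock: 45.6
position: [0.5978, 0.3701, 0.1203]
ee_rot: [0.067, 3.138, 0.002]
force: [0.3, -2.9, 7.9]
width: 0.69
gripper_force: 25.0
pos [0.5978 0.3701 0.1203] tooly 1.5283 tilt 0.0029 w 0.69 grip 25.0 t 45.6 q7 0.93
total dr units [ 0.012  0.021 -0.006] slide units before turn [ 0.126 -0.961 -0.534] after turn [ 0.128 -0.962 -0.532]
```

```bash
python3 -m pendant '{"slide":[[0,0,-0.05],[0,0,-0.12],[0,0,-0.15],[0,0,-0.15],[0,-0.05,-0.07],[0.018,-0.137,0],[0.018,-0.137,0],[0.018,-0.137,0],[0.018,-0.137,0],[0.018,-0.137,0]],"dr":[[0,0,0],[0,0,0],[0,0,0],[0,0,0],[0,0,0],[0,0,0],[0,0,0],[0,0,0],[0,0,0],[0,0,0]],"claw":[0.5,0.5,0.5,0.5,0.5,0.5,0.5,0.5,0.5,0.5]}'
python3 -m pendant '{"slide":[[0.018,-0.137,0],[0.018,-0.089,0],[0,0,0.05],[0,0,0.12],[0,0,0],[0,0,0]],"dr":[[0,0,0],[0,0,0],[0,0,0],[0,0,0],[0,0,0],[0,0,0]],"claw":[0.5,0.5,0.5,0.5,0.5,0.5]}'
python3 g.py .5475 .0833 .1143 1.529
```

```text
clock: 46.6
position: [0.5595, 0.1492, 0.2811]
ee_rot: [-0.066, -3.141, -0.001]
force: [0.5, -0.5, -5.0]
width: 0.69
gripper_force: 25.0
clock: 47.2
position: [0.5464, 0.0836, 0.23]
ee_rot: [-0.065, -3.14, 0.0]
force: [1.0, 0.7, -4.0]
width: 0.696
gripper_force: 25.0
pos [0.5464 0.0836 0.23  ] tooly 1.5292 tilt 0.0013 w 0.696 grip 25.0 t 47.2 q7 1.32
total dr units [-0.001 -0.011  0.002] slide units before turn [-0.004 -0.001  0.386] after turn [-0.004 -0.001  0.386]
```

```bash
python3 -m pendant '{"slide":[[0,0,0.1],[0,0,0.12],[0,0,0.1],[0,0,0.04],[0,0,0.01],[0,0,0],[0,0,0]],"dr":[[0,0,0],[0,0,0],[0,0,0],[0,0,0],[0,0,0],[0,0,0],[0,0,0]],"claw":[0.5,0.5,0.5,0.5,0.5,0.5,0.5]}'
python3 g.py .5475 .0833 .1143 1.529
```

```text
clock: 47.9
position: [0.5482, 0.0838, 0.1202]
ee_rot: [0.066, 3.138, 0.001]
force: [1.1, -0.7, -5.0]
width: 0.692
gripper_force: 25.0
pos [0.5482 0.0838 0.1202] tooly 1.5288 tilt 0.003 w 0.692 grip 25.0 t 47.9 q7 1.34
total dr units [ 0.007  0.023 -0.002] slide units before turn [ 0.002 -0.002  0.02 ] after turn [ 0.002 -0.002  0.02 ]
```

Now I'll release it, rise, and move beyond the tray to check with the wrist camera from the first viewing pose.

```bash
python3 -m pendant '{"slide":[[0.002,-0.002,0.01],[0,0,0.006],[0,0,0.004],[0,0,0],[0,0,0],[0,0,0],[0,0,0],[0,0,-0.08],[0,0,-0.15],[0,0,-0.15]],"dr":[[0,0,0],[0,0,0],[0,0,0],[0,0,0],[0,0,0],[0,0,0],[0,0,0],[0,0,0],[0,0,0],[0,0,0]],"claw":[0.5,0.5,0.5,0.5,0.75,0.83,0.83,0.83,0.83,0.83]}'
python3 -m pendant '{"slide":[[0,0,-0.15],[0,0,-0.15],[0,0,-0.15],[-0.1,-0.09,0],[-0.1,-0.09,0],[-0.1,-0.09,0],[-0.1,-0.09,0],[0,0,0],[0,0,0],[0,0,0]],"dr":[[0,0,0],[0,0,0],[0,0,0],[0,0,0],[0,0,0],[0,0,0],[0,0,0],[0,0,0],[0,0,0],[0,0,0]],"claw":[0.83,0.83,0.83,0.83,0.83,0.83,0.83,0.83,0.83,0.83]}'
python3 - <<'E'
from h import *
im,c=snap("wrist","w_end"); t,ct=snap("top","t_end"); s,cs=snap("scene","s_end"); go(.66,-.015,.376,1.566)
for n,P in dict(p=(.538,-.1185,.164),s=(.541,-.0169,.166),c=(.547,.083,.168)).items():
    p=proj(np.array(P),c)[0]; print(n,((p-[80,0])*2).round(0))
cv2.imwrite("pics/c7.png",cv2.resize(im[:300,80:480],None,fx=2,fy=2,interpolation=cv2.INTER_CUBIC))
cv2.imwrite("pics/c8.png",cv2.resize(s[100:290,85:435],(790,429),interpolation=cv2.INTER_CUBIC))
E
```

```text
clock: 48.9
position: [0.5456, 0.0828, 0.2273]
ee_rot: [-0.066, -3.139, 0.001]
force: [1.4, 0.3, -0.3]
width: 0.823
gripper_force: 0.0
clock: 49.9
position: [0.6612, -0.0289, 0.3614]
ee_rot: [-0.064, -3.141, -0.001]
force: [-0.6, 0.6, -0.1]
width: 0.832
gripper_force: 0.0
pos [ 0.6612 -0.0288  0.3619] tooly 1.5305 tilt 0.0009 w 0.829 grip 0.0 t 50.05 q7 1.56
total dr units [ 0.006  0.004 -0.296] slide units before turn [ 0.006  0.046 -0.047] after turn [ 0.004  0.046 -0.047]
p [198. 148.]
s [366. 141.]
c [533. 150.]
```

View pics/c7.png

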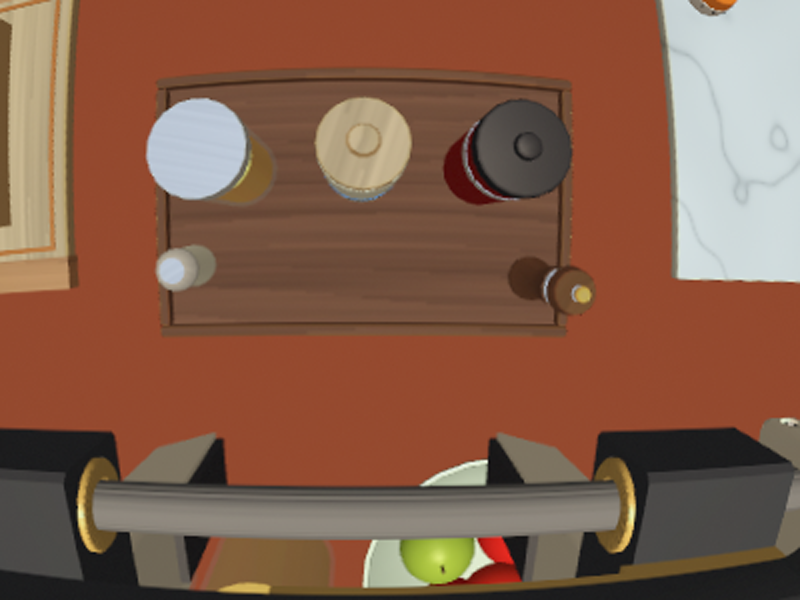

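View pics/c8.png

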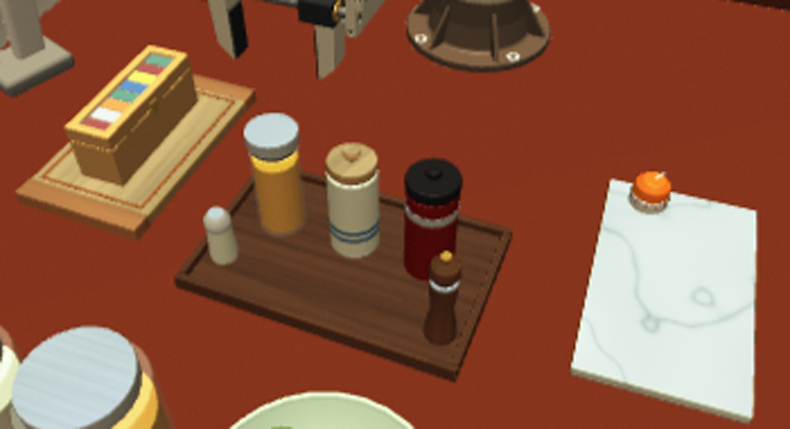

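The jars are back within about 3 mm of their starting places: pasta is at (197,148) against a predicted (198,148), the sugar knob at (363,138) against (366,141), and the coffee knob at (528,146) against (533,150). Salt, mill and timer look untouched, and the tea box is centred on the board.

```bash
python3 -c "
from cell import arm
print(arm.sign_off())"
```

```text
the job is handed in; nothing more can be done
None
```

The job is handed in at about 50 s: the tea box is centred lengthwise on the board and each jar is back within about 3 mm of its starting place, with salt, mill and timer undisturbed in the final pictures; sign-off returned no verdict.

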